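# Slide the granite chip along the rail into the corner pocket

## Task

Using the fingertips only and never picking it up, push the granite chip straight across the board until its long side lies flat against the brass rail, then, keeping it against the rail, slide it along to the aluminium stop until it sits fully home in the corner pocket on the side of the stop that faces the middle of the board. Then take the hand away, and leave everything else where it is.

Things in the scene. Friction and masses are not known exactly. Their poses are not given: they have to be found in the camera images.
- board: Fixed pale-wood board, 190 x 390 x 12 mm, flat on the bench; origin at the centre of its underside, z up, its top at z = 12 mm. A brass rail (14 mm wide, standing 16 mm above the board's top) runs along the far long edge, parallel to the board's y axis; its working face looks to the board's -x and lies at board x = +70 mm.
- stop: Fixed aluminium T clamped over the rail by a black thumbscrew (top 33 mm above board), at board y about +150 or -150 mm. Origin: on the board's top, 40 mm before the rail face, mid-wall; axes as the board's. Cross wall: y -7 to +7 mm, 18 mm high, out from the rail. Fence: y -37 to +37 mm, 18 mm high, 10 mm thick, parallel to the rail and 44 mm from its face. Pocket so 44 mm wide, 30 mm deep.
- chip: Loose squat grey granite slab, 50 mm long (its y axis) x 38 wide (its x) x 18 high, about 90 g, flat on the board near its middle, before the rail, turned up to 0.5 rad. Origin: centre of its underside. Home: long side on the rail (centre 19 mm from the rail face), end on the stop's wall (centre 32 mm from the stop's origin along the rail, towards the board's middle).
- cup_insert: Bystander: loose polished steel cup insert, 44 mm across, 28 mm high, standing on the board near the rail at the end opposite the stop; origin at the centre of its underside.
- cap_a: Bystander: loose green nylon handle cap, 36 mm across, 26 mm high, on the board's near left corner area; origin at the centre of its underside.
- cap_b: Bystander: loose green nylon handle cap like the other, on the board's near right corner area; origin at the centre of its underside.
- driver: Bystander: loose chrome torque driver, 200 mm long, 32 mm thick, lying on the bench to the right of the board, pointing roughly to the robot side; origin on the bench under the front end of its handle.
- shelf_drawer0_handle (a point): Bystander: handle of the half-open shallow drawer in the plywood shelf unit at the far left of the bench; this point is the middle of the handle.

How it is judged:
By the outcome, as a careful person would: the job done as asked, in the order asked, and still so for the second after the job is handed in, with the robot touching nothing.
It also fails if it takes over 45 s, if anything falls off the work surface, if the arm or the gripper's body presses on something with over 40 N, if the wrist force passes 120 N, or if a joint passes its speed limit or range.

## Robot

A 6-joint arm with a two-finger parallel gripper is mounted at the origin on the work surface. World frame = base frame: x ahead of the robot, y to its left, z up, the work surface at z = 0. Lengths are in m, angles in rad, forces in N, time in s.
With the tool pointing down it reaches from about 0.2 to 0.875 m from the base axis. Payload 3.4 kg.
Tool frame: the origin (TCP) lies between the finger pads; the fingertips stand 25 mm ahead of it and the grasp point (between the pads) lies 6 mm ahead of it (r.nose_length is the z of the fingertips in the tool frame, in m); z points along the fingers, y is the line along which they close (so a half turn about z gives the same grasp; the last joint's range is limited). The gripper opens to 94 mm and grips with 3 to 60 N. Pads are 16 mm wide; open, the fingers measure 119 mm over their backs; the gripper's body (75 mm by 177 mm) begins 78 mm behind the grasp point.
Start: joints at [-1.435, 0.276, 1.505, -0, 1.361, -0.121], TCP at [0.146, -0.556, 0.23] pointing down, gripper open.
Joint ranges: [-2.89, 2.89], [-0.75, 2.08], [0.22, 2.7], [-1.18, 4.32], [0.11, 2.71], [-2.7, 2.7]. Speed limits (rad/s): [2.57, 2.57, 3.14, 3.14, 3.14, 3.14].

## Interface

Orientations are given as a unit quaternion [w, x, y, z].
In Python, from plant import r, gripper_to, inverse_kinematics, vision, models, telemetry gives the robot as it stands. Calls block until the motion is done:
- r.move_to(position, orientation): joint-space move of the TCP to a pose.
- r.move_l(position, rot=None, vel=0.15, guard=None): straight line of the TCP; rot=None keeps the orientation; vel is the mean speed in m/s. With guard (N) it stops when the force on the tool has changed by that much, and returns True; else False.
- r.movej(angles): joint-space move.
- gripper_to(opening, f_grip=None): finger opening in m; f_grip is the grip in N (None keeps the last); returns when the fingers have stopped.
- r.hold(seconds).
- inverse_kinematics(position, orientation): joint angles nearest the present ones, or None.
- vision.snapshot(name): name is "side" or "top" or "wrist"; returns the picture (384x512x3 uint8, red, green, blue); there is no depth.
- vision.get_calibration(name): a dict with "fx", "fy", "cx", "cy" (pixels), "position" and "orientation" of the camera in the world. Camera axes: x right, y down, z forward; pixel columns grow to the right and rows downward; lengths in m; the calibration is good to about 2 mm. A picture is of the moment at which its call begins: read the wrist's pose just before it. get_calibration takes no time and is no camera call; for the wrist camera it gives the pose at the moment of the call.
A pose or a line that the arm cannot do raises r.PlanningError and nothing moves.
- r.sign_off(): hands the job in; it is judged then, once.
Trained networks look in the newest picture that a camera, given by its name, has taken for a name from the list of things; names that differ only in an ending like _2 or _b are one class to them, and where a whole thing is asked for, a point or a joint stands for the part that bears it (a point fixed in the world has none). Each returns a list of dicts, best first, with "score" (0 to 1); they miss things now and then, are a little off and sometimes report something else, mostly with a low value. They report only what shows in the picture. A call takes as long as a camera call.
- models.boxes_of(thing, camera): "at" ([x, y, z] in m, in world coordinates, good to about 4 mm: the middle of the surface that is visible of it).
- models.regions_of(thing, camera): "pixels" (384x512 bool, what is visible of it).
- models.mark_of(thing, camera): "at" ([x, y, z] in m, in world coordinates, good to about 4 mm: a listed point, or the origin of a listed thing).
Readings, each from a call of its own:
- telemetry.current_t(): time.
- telemetry.current_joints(): joint angles.
- telemetry.current_dq(): joint speeds.
- telemetry.current_joint_efforts(): joint torques, N m.
- telemetry.current_ee_pos(): TCP position.
- telemetry.current_tool_rot(): TCP orientation.
- telemetry.current_wrist_force(): force on the tool from outside, world axes, zero at the start.
- telemetry.current_torque(): the same for the moment, N m.
- telemetry.current_opening(): finger opening in m.
- telemetry.current_finger_force(): force on a finger pad.
Only numpy, scipy, OpenCV 4.12 (cv2) and the standard library are available. Lean on these libraries where they do the work, as an engineer would, in place of code of your own. Each camera call takes 0.05 s, during which the arm holds its last target. There are 200 camera calls.

## Working session

There is one attempt and no reset: what is moved stays moved. The work goes in short steps, each a Python script; the robot and the scene stay as the last script left them, time stands still between calls to the robot, and variables do not carry over. Pictures are saved under pics/ and viewed, at most 10 in all, crops included, and the job is handed in when it is done.

```bash
ls; mkdir -p pics
python3 - <<'E'
from plant import r, vision, models, telemetry
import cv2, numpy as np
for c in ("top","side"):
    im=vision.snapshot(c); cv2.imwrite(f"pics/{c}0.png",im[:,:,::-1])
    k=vision.get_calibration(c); print(c,{a:np.round(b,4) for a,b in k.items()})
    for t in ("board","stop","chip","cup_insert","cap_a","driver"):
        print(t,[(np.round(d["at"],3),round(d["score"],2)) for d in models.mark_of(t,c)[:3]])
print(telemetry.current_t(), telemetry.current_tool_rot(), r.nose_length)
E
```

```text
pics
top {'fx': np.float64(351.8341), 'fy': np.float64(351.8341), 'cx': np.float64(256.592), 'cy': np.float64(191.4221), 'position': array([0.3465, 0.066 , 1.0617]), 'orientation': array([-0.0731,  0.705 , -0.702 ,  0.0694])}
board [(array([ 0.562, -0.072,  0.005]), 0.68)]
stop [(array([0.589, 0.086, 0.01 ]), 0.59)]
chip [(array([ 0.549, -0.081,  0.008]), 0.52)]
cup_insert []
cap_a [(array([0.497, 0.084, 0.015]), 0.44)]
driver [(array([ 0.546, -0.37 , -0.001]), 0.69)]
side {'fx': np.float64(403.6362), 'fy': np.float64(403.6362), 'cx': np.float64(257.2048), 'cy': np.float64(188.2932), 'position': array([-0.116 ,  1.0175,  0.7929]), 'orientation': array([ 0.1493, -0.2493,  0.8411, -0.4562])}
board [(array([ 0.554, -0.076, -0.004]), 0.64)]
stop []
chip [(array([ 0.553, -0.079,  0.011]), 0.5), (array([0.589, 0.085, 0.01 ]), 0.31)]
cup_insert [(array([ 0.592, -0.227,  0.014]), 0.44)]
cap_a [(array([0.489, 0.084, 0.013]), 0.57), (array([ 0.492, -0.23 ,  0.018]), 0.57)]
driver [(array([ 0.551, -0.378, -0.001]), 0.76), (array([ 0.492, -0.231,  0.016]), 0.42)]
0.7 [ 8.36990198e-05  9.91763467e-01  1.28082857e-01 -1.14198143e-06] 0.025
```

View pics/top0.png

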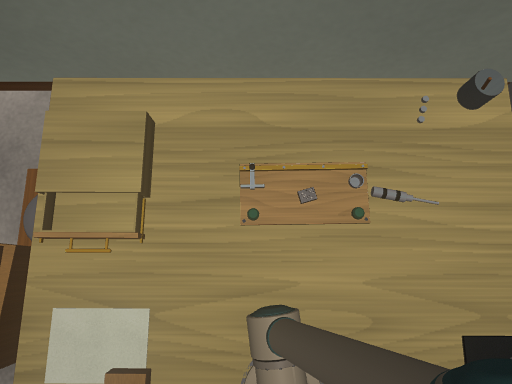

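View pics/side0.png

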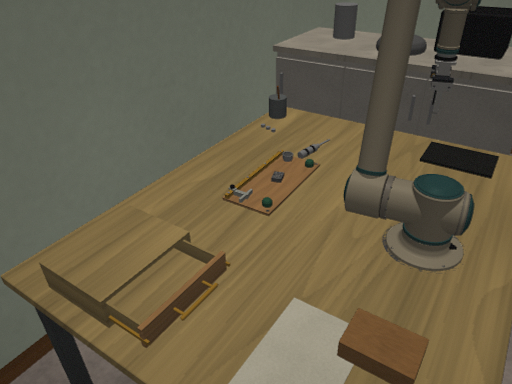

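The top view shows the board at cols 240-370 and rows 163-225, with the rail on the far edge. The stop is at (252,180) on the left (+y), the chip at (307,195) and the cup at (355,181). The side view agrees. Next I'll look from the wrist camera.

```bash
cat > h.py <<'E'
from plant import r, gripper_to, inverse_kinematics, vision, models, telemetry
import cv2, numpy as np
from scipy.spatial.transform import Rotation as R
def down(yaw):  # tool y at -y rotated by yaw
    q=(R.from_euler('z',yaw)*R.from_quat([1,0,0,0])).as_quat(); return np.array([q[3],*q[:3]])
def ray(k,uv,z):
    uv=np.atleast_2d(uv).astype(float); q=k["orientation"]; M=R.from_quat([q[1],q[2],q[3],q[0]]).as_matrix()
    d=np.c_[(uv[:,0]-k["cx"])/k["fx"],(uv[:,1]-k["cy"])/k["fy"],np.ones(len(uv))]@M.T
    p=np.array(k["position"]); return p+d*((z-p[2])/d[:,2])[:,None]
E
python3 - <<'E'
from h import *
r.move_to([0.50,-0.03,0.36],down(0)); print(telemetry.current_joints())
k=vision.get_calibration("wrist"); im=vision.snapshot("wrist")
cv2.imwrite("pics/w0.png",cv2.cvtColor(im,cv2.COLOR_RGB2BGR)); np.save("w0k.npy",k,allow_pickle=True)
print(k)
for t in ("board","stop","chip","cup_insert","cap_a"):
    print(t,[(np.round(d["at"],4),round(d["score"],2)) for d in models.mark_of(t,"wrist")[:3]])
s=models.regions_of("chip","wrist")
for d in s[:2]:
    m=d["pixels"]; c=np.argwhere(m)[:,::-1]; print(d["score"],m.sum(),cv2.minAreaRect(c.astype(np.float32)))
print(telemetry.current_t())
E
```

```text
[-2.00054896e-01  1.15391831e-01  1.40057687e+00 -3.57690881e-04
  1.62599762e+00  1.37175972e+00]
{'fx': 313.42542597016245, 'fy': 313.42542597016245, 'cx': 256.77311629593873, 'cy': 189.71344033195925, 'position': array([ 0.578623  , -0.02994682,  0.51289943]), 'orientation': array([-0.09664374, -0.69945484,  0.70147796,  0.09670355])}
board [(array([ 5.552e-01, -6.920e-02, -2.000e-04]), 0.97), (array([ 0.5912, -0.2261,  0.011 ]), 0.39)]
stop [(array([ 0.5502, -0.0787,  0.0133]), 0.65), (array([0.5862, 0.087 , 0.0148]), 0.59)]
chip [(array([ 0.5478, -0.0784,  0.0114]), 0.84)]
cup_insert [(array([ 0.5896, -0.2278,  0.0141]), 0.81), (array([ 0.5473, -0.0814,  0.0115]), 0.43)]
cap_a [(array([ 0.4949, -0.2296,  0.0099]), 0.97), (array([0.4901, 0.0795, 0.0112]), 0.56), (array([ 0.545 , -0.3772, -0.001 ]), 0.45)]
0.7 888 ((288.2214660644531, 121.08477783203125), (26.246139526367188, 34.81460952758789), 73.0724868774414)
3.3583
```

View pics/w0.png

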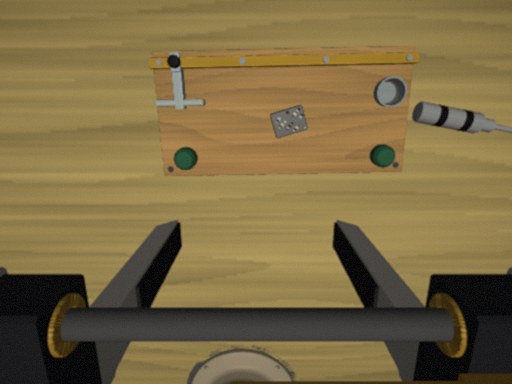

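The wrist view shows the rail along rows 50-68, tilted slightly. The chip is at (289,121) and yawed, the stop at (178,90), the caps at (185,158) and (382,156), and the cup at (390,92). I'll compute the board yaw, rail face, stop and chip pose from the pixels.

Run:
```python
from h import *
k=np.load("w0k.npy",allow_pickle=True).item(); im=cv2.imread("pics/w0.png"); hsv=cv2.cvtColor(im,cv2.COLOR_BGR2HSV)
for p in [(60,250),(56,250),(66,250),(75,250),(52,300),(63,350),(120,289),(90,178)]: print(p,hsv[p])
g=cv2.resize(im[40:185,140:425],None,fx=2.8,fy=2.8,interpolation=cv2.INTER_CUBIC); cv2.imwrite("pics/w0c.png",g)
# rail face: bottom edge of saturated yellow band
pts=[]
for u in list(range(195,236,3))+list(range(250,400,3)):
    col=hsv[48:80,u].astype(int); m=(col[:,1]>185); 
    if m.any(): pts.append((u,48+np.where(m)[0].max()+.5))
pts=np.array(pts); w=ray(k,pts,0.028); f=np.polyfit(w[:,1],w[:,0],1); print("rail x=",f, "resid",np.std(w[:,0]-np.polyval(f,w[:,1])),"yaw",-np.arctan(f[0]))
s=models.regions_of("chip","wrist")[0]["pixels"].astype(np.uint8)
cs=cv2.findContours(s,cv2.RETR_EXTERNAL,cv2.CHAIN_APPROX_NONE)[0]; c=max(cs,key=cv2.contourArea)[:,0]
W=ray(k,c,0.030)[:,:2]; print("chip",cv2.minAreaRect((W*1000).astype(np.float32)))
print("mean",W.mean(0))
```

```text
(60, 250) [ 21 183 160]
(56, 250) [ 21 178 146]
(66, 250) [ 19 179 104]
(75, 250) [ 18 137 153]
(52, 300) [ 17 133 157]
(63, 350) [ 21 200 153]
(120, 289) [ 19  19 106]
(90, 178) [ 81  16 157]
rail x= [-0.01553968  0.62818428] resid 0.0007243490606296741 yaw 0.015538431251044838
chip ((549.967529296875, -77.53692626953125), (39.204959869384766, 52.63810729980469), 16.73366928100586)
mean [ 0.55007452 -0.07766035]
```

View pics/w0c.png

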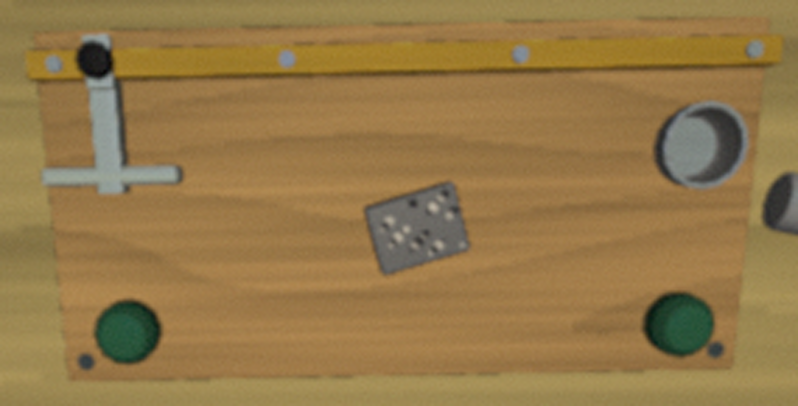

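```bash
cat >> h.py <<'E'
Y=0.0155; Z=0.041
ex=np.array([np.cos(Y),np.sin(Y)]); ey=np.array([-np.sin(Y),np.cos(Y)])
def st(s): print(s,round(telemetry.current_t(),2),np.round(telemetry.current_ee_pos(),4),np.round(telemetry.current_wrist_force(),2))
E
python3 - <<'E'
from h import *
c=np.array([0.550,-0.078]); yw=0.292; u=np.array([np.cos(yw),np.sin(yw)])
gripper_to(0.025)
a=c-u*0.047
r.move_to([*a,0.10],down(yw)); r.move_l([*a,Z],vel=0.12); st("down")
b=c-u*0.028; print(r.move_l([*b,Z],vel=0.06,guard=3)); st("contact")
m=b+ex*0.035; print(r.move_l([*m,Z],down(Y),vel=0.05,guard=5)); st("turned")
p=np.array(telemetry.current_ee_pos()[:2]); e=p+ex*((0.632-0.046-p[0])/ex[0])
print(r.move_l([*e,Z],vel=0.025,guard=3)); st("rail")
cv2.imwrite("pics/w1.png",vision.snapshot("wrist")[:,:,::-1]); np.save("w1k.npy",vision.get_calibration("wrist"),allow_pickle=True)
E
```

```text
down 6.23 [ 0.5059 -0.0917  0.0418] [ 0.28 -0.43  0.44]
False
contact 6.7 [ 0.5237 -0.0859  0.0411] [-1.17  0.22  0.46]
False
turned 7.55 [ 0.5579 -0.0855  0.0409] [-0.59 -0.66 -0.18]
True
rail 8.45 [ 0.5817 -0.0851  0.0404] [-0.63 -0.14  0.18]
```

View pics/w1.png

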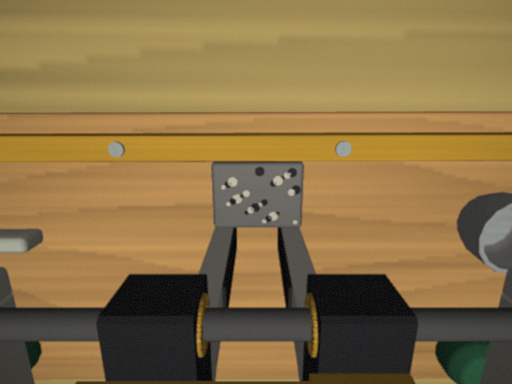

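The chip at (258,195) now lies square to the rail at about row 161. I'll press a little harder to confirm it is seated, then back off, raise the hand and check.

Run:
```python
from h import *
p=np.array(telemetry.current_ee_pos()); e=p[:2]+ex*0.008
print(r.move_l([*e,Z],vel=0.02,guard=8)); st("press")
p=np.array(telemetry.current_ee_pos())[:2]; a=p-ex*0.03
r.move_l([*a,Z],vel=0.1); r.move_l([*a,0.10],vel=0.2); gripper_to(0.0)
k=vision.get_calibration("wrist"); im=vision.snapshot("wrist"); cv2.imwrite("pics/w2.png",im[:,:,::-1])
np.save("w2k.npy",k,allow_pickle=True)
s=models.regions_of("chip","wrist")[0]["pixels"].astype(np.uint8)
c=max(cv2.findContours(s,cv2.RETR_EXTERNAL,cv2.CHAIN_APPROX_NONE)[0],key=cv2.contourArea)[:,0]
W=ray(k,c,0.030)[:,:2]; print("chip",cv2.minAreaRect((W*1000).astype(np.float32)))
print(cv2.minAreaRect(c.astype(np.float32)))
print([(np.round(d["at"],4),d["score"]) for d in models.mark_of("stop","wrist")[:2]]); st("end")
for w in (np.pi/2,-np.pi/2): print(inverse_kinematics([0.6,-0.13,0.1],down(Y+w)))
```

```text
True
press 8.82 [ 0.582  -0.0848  0.0397] [0.04 0.06 0.47]
chip ((610.431396484375, -83.83450317382812), (37.93478012084961, 50.80705642700195), 0.8539744019508362)
((257.5, 129.5), (55.0, 73.0), 90.0)
[(array([0.5903, 0.086 , 0.0138]), 0.84)]
end 10.41 [ 0.552  -0.0852  0.1   ] [-0.26 -0.26  0.58]
[-3.26654509e-01  4.28535842e-01  1.61129360e+00 -4.44089210e-16
  1.10176322e+00 -3.42154509e-01]
None
```

View pics/w2.png

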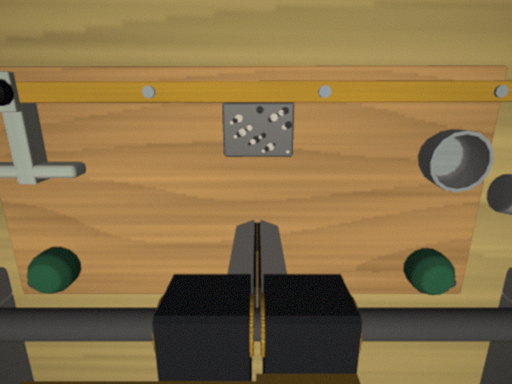

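Flat on the rail: chip yaw 0.015 rad against rail 0.0155, and it barely moved under an extra 8 N. Now the slide along the rail.

Run:
```python
from h import *
c=np.array([0.610,-0.084]); q=down(Y+np.pi/2)
a=c-ey*0.052-ex*0.001
r.move_to([*a,0.10],q); r.move_l([*a,Z],vel=0.12); st("down")
b=c+ey*(0.110-0.033)+ex*0.001
print(r.move_l([*b,Z],vel=0.06,guard=6)); st("slid")
cv2.imwrite("pics/w3.png",vision.snapshot("wrist")[:,:,::-1])
```

```text
down 12.49 [ 0.6102 -0.1361  0.0413] [0.34 0.12 0.49]
False
slid 14.79 [ 0.61   -0.0071  0.041 ] [-0.69  0.14  0.33]
```

View pics/w3.png

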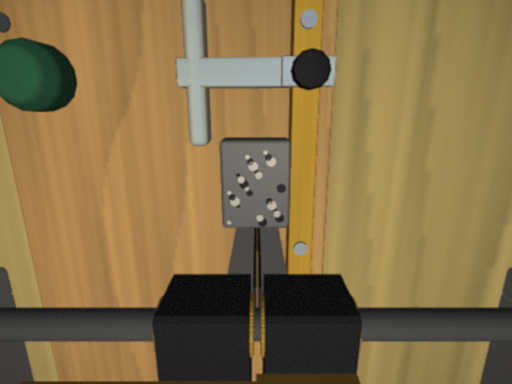

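The chip at cols 221-290 is still on the rail (edge at about col 290) and heading into the pocket, clear of the fence edge at col 210. I'll continue to the wall.

Run:
```python
from h import *
p=np.array(telemetry.current_ee_pos())[:2]
e=p+ey*0.040+ex*0.0015
print(r.move_l([*e,Z],vel=0.03,guard=4)); st("wall")
p=np.array(telemetry.current_ee_pos())[:2]
print(r.move_l([*(p+ey*0.006),Z],vel=0.02,guard=8)); st("press")
p=np.array(telemetry.current_ee_pos())[:2]
r.move_l([*(p-ey*0.03),Z],vel=0.1); r.move_l([*(p-ey*0.03),0.15],vel=0.2)
k=vision.get_calibration("wrist"); im=vision.snapshot("wrist"); cv2.imwrite("pics/w4.png",im[:,:,::-1])
s=models.regions_of("chip","wrist")[0]["pixels"].astype(np.uint8)
c=max(cv2.findContours(s,cv2.RETR_EXTERNAL,cv2.CHAIN_APPROX_NONE)[0],key=cv2.contourArea)[:,0]
W=ray(k,c,0.030)[:,:2]; print("chip",cv2.minAreaRect((W*1000).astype(np.float32)))
st("end")
```

```text
True
wall 15.73 [0.6102 0.0197 0.0406] [ 0.19 -1.08  0.85]
True
press 15.98 [0.6099 0.0197 0.0403] [ 0.7  -1.46  0.04]
chip ((607.9619140625, 54.93915557861328), (38.29948806762695, 49.65593338012695), 0.9873539805412292)
end 17.23 [ 0.609  -0.01    0.1481] [-0.13 -0.73  0.35]
```

View pics/w4.png

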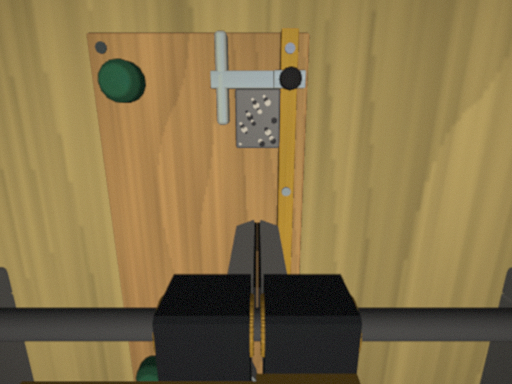

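The chip at (258,118) is against both the rail (col 280) and the wall (row 88). It measures (0.608, 0.055), where home is about (0.608, 0.054), and it did not move when pressed. The hand is clear.

Run:
```python
from h import *
print(r.sign_off())
```

```text
the job is handed in; nothing more can be done
None
```

The granite chip is home in the corner pocket, flat on the rail and against the stop's wall; I took the hand away and handed the job in at about 17 s, having touched nothing but the chip.

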